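Put the pellet tub away and roll the feed bin shut

TASK

Put the flip-top pellet tub from the lazy susan into the feed bin, standing upright on the bin's floor, and let go of it. Then roll the bin's slatted cover down along its track by its pull until it is fully shut. Do not drop the tub, and leave the other four things on the turntable where they are.

Things in the scene. Friction and masses are not known exactly. Their poses are not given: they have to be found in the camera images.
- tub_mid (a point): the pellet tub: upright round green plastic tub with a pale label band and flip-top cap, diameter 54 mm (55 at the cap), 90 mm tall, 80 to 170 g, loose on the turntable; this point is its centre, 45 mm above its underside; z axis up along the tub
- feed_bin: fixed wooden feed bin with a roll-top (tambour) cover, 340 deep (x) x 284 wide (y); origin: centre of its underside on the counter; x points from its front (robot side) to its back, y to the left, z up. White half-round side cheeks of radius 168 mm, tops 208 mm above the counter; clear back shell
- bin_floor (a point): point on the bin's inner floor (12 mm above the counter) in the front half, 90 mm in front of the bin's centre; same axes as the bin. In the bin's frame the floor spans x = -145 to +139, y = -130 to +130 mm. Front sill: upright wall over x = -157 to -145 mm, top 50 mm above the counter
- track_axis (a point): middle of the level axis (along the bin's y) about which the cover's curved track runs, 40 mm above the bin's origin; same axes as the bin
- lamp (a point): centre of the underside of the strip lamp fixed over the bin, 348 mm above the counter; the lamp spans bin x = -20 to +26 mm over the bin's whole width, on posts outside the cheeks (y = +-146 mm, x = -3 to +13 mm). The pull, when up, stands just under it: reach it with the tool tilted about 35 degrees, from the front
- cover (a joint): angle of the slatted cover along its track, rad: 0 = fully shut (lower edge at the sill), grows as it rolls up and back, stop at 1.4; starts 1.08 to 1.25 (up). Slats: outer radius 160 mm, inner 151; front edge at elevation joint + 0.087 rad above the track axis, seen from the bin's front (-x). Stays where it is left; 2 to 7 N at the pull moves it
- pull (a point): centre of the cover's T-shaped steel pull: round bar, diameter 22, length 40 mm, along the bin's y, on a 12 mm stem 35 mm off the slats; in the bin's frame x = -195 cos a, y = 0, z = 40 + 195 sin a mm, a = joint + 0.262 rad. Its two flat ends can be pinched along the bin's y; the bar can turn between the pads as it travels. Frame turns with the cover
- turntable: round wooden lazy susan, diameter 300 mm, top 30 mm above the counter; origin: its centre, on the counter. The top turns with some drag if pushed. Carries the tub, dish, cup, valve and magnet, in any order, centres about 105 mm from its centre and 120 mm apart
- dish: white ceramic feeding dish, round bowl, rim diameter 72 mm, 24 mm high; origin: centre of its underside. Bystander on the turntable
- breeder_cup: transparent acrylic cup, rim diameter 64 mm, 65 mm high, empty; origin: centre of its underside. Bystander on the turntable
- check_valve: small grey check valve lying flat, 64 mm long (its x axis), 22 mm wide, 20 mm high; origin: centre of its underside. Bystander on the turntable
- algae_magnet: teal plastic algae magnet on a black pad, 60 x 36 mm, 45 mm high with its grip ridge; origin: centre of its underside. Bystander on the turntable
Things that resemble listed ones, but are neither listed nor needed, are in the scene too. Of the things shaped like the part that bears tub_mid, the green one is meant.

How it is judged:
By the outcome, as a careful person would: the job done as asked, in the order asked, and still so for the second after the job is handed in, with the robot touching nothing.
It also fails if it takes over 54 s, if anything falls off the work surface, if the arm or the gripper's body presses on something with over 40 N, if the wrist force passes 120 N, or if a joint passes its speed limit or range.

ROBOT

A 6-joint arm with a two-finger parallel gripper is mounted at the origin on the work surface. World frame = base frame: x ahead of the robot, y to its left, z up, the work surface at z = 0. Lengths are in m, angles in degrees, forces in N, time in s.
With the tool pointing down it reaches from about 0.375 to 0.9 m from the base axis. Payload 3.1 kg.
Tool frame: the origin (TCP) lies at the very end of the fingers, on their centre line; the grasp point (between the pads) lies grip_point_offset behind it (grip_point_offset is the distance from the TCP to the grasp point, in m); z points along the fingers, y is the line along which they close (so a half turn about z gives the same grasp; the last joint's range is limited). The gripper opens to 87 mm and grips with 3 to 60 N. Pads are 19 mm wide; open, the fingers measure 117 mm over their backs; the gripper's body (75 mm by 190 mm) begins 51 mm behind the grasp point.
Start: joints at [64.028, 30.224, 82.088, -0, 67.689, -10.227], TCP at [0.17, 0.602, 0.223] pointing down, gripper open.
Joint ranges: [-176.69, 176.69], [-43.24, 126.21], [12.49, 139.97], [-82, 262], [0, 151.66], [-163.58, 163.58]. Speed limits (degrees/s): [159.86, 159.86, 180, 180, 180, 180].

INTERFACE

Orientations are given as a 3x3 rotation matrix whose columns are the frame's x, y, z axes.
In Python, from rig import * gives the robot as it stands.
- The arm moves only by the tool move_arm, never from a script. Its argument "increments" is a list of rows, each a list of 3 entries, a list of its own where there are three numbers: the shift along the tool's x, y, z in units of 30 mm (1.0 is 30 mm), then the turn, a rotation vector about the tool's x, y, z in units of 120 degrees (1.0 is 120 degrees), then the closure, from 0 (fully open) to 1 (shut). A call has 1 to 20 rows; each row shifts and turns the commanded pose from where the row before left it, along the tool's axes as they then stand; what a row does not reach is not made up. A row lasts 1/12 s, in which the tool goes at most 41.7 mm and 7.16 degrees, less where a joint would pass 70% of its speed; a pose out of reach is approached as far as the arm can. A call with a number of a shift or a turn outside -1 to 1 is refused whole. A call with a gripper value outside its range is refused whole. The fingers move at their own pace and stop on an object; the grip force is fixed at half the most. Time passes only in rows, so rows that do not move let the fingers close. It gives the time, the measured TCP pose, the force, the opening and the grip force at its end, in the units of the state.
- read_state(): the state, without advancing time (a new reading comes with each control period).
- capture(name): name is "side" or "top"; returns a dict with "img" (400x640x3 uint8, red, green, blue), "mtx" (3x3 intrinsics, pixels), "eye" and "rotation" of the camera in the world. Camera axes: x right, y down, z forward; pixel columns grow to the right and rows downward; lengths in m; the calibration is good to about 2 mm. A picture is of the moment at which its call begins. There is no depth.
- hand_in(): hands the job in; it is judged then, once.
Trained networks look in a picture, given as the dict that the camera call returned (one of the last four; its "shot" number tells which), for a name from the list of things; names that differ only in an ending like _2 or _b are one class to them, and where a whole thing is asked for, a point or a joint stands for the part that bears it (a point fixed in the world has none). Each returns a list of dicts, best first, with "confidence" (0 to 1); they miss things now and then, are a little off and sometimes report something else, mostly with a low value. They report only what shows in the picture. A call takes as long as a camera call. They do not tell look-alikes from the thing itself.
- search_frame(picture, label): "extent" ([left, top, right, bottom] as shares, 0 to 1, of the picture: columns of its width, rows of its height, round what is visible of it).
- pinpoint(picture, label): "xy" ([column, row] as shares, 0 to 1, of the picture: columns of its width, rows of its height: a listed point, or the origin of a listed thing).
The state is a dict: "time_s": time; "joint_positions": joint angles; "qvel": joint speeds; "tau": joint torques, N m; "position": TCP position; "tcp_rot": TCP orientation; "force": force on the tool from outside, world axes, zero at the start; "moment": the same for the moment, N m; "opening": opening from 0.0 (shut) to 1.0 (fully open); "grasp_force": force on a finger pad.
Only numpy, scipy, OpenCV 4.12 (cv2) and the standard library are available. Lean on these libraries where they do the work, as an engineer would, in place of code of your own. Each camera call takes 0.05 s, during which the arm holds its last target. There are 200 camera calls.

## Working session

There is one attempt and no reset: what is moved stays moved. The work goes in short steps, Python scripts to look and compute and a tool call to move; the robot and the scene stay as the last step left them, time stands still between calls to the robot, and variables do not carry over. Pictures are saved under pics/ and viewed, at most 10 in all, crops included, and the job is handed in when it is done.

Besides the shell and the picture viewer there is one more tool, called after "Request:" as name(argument=value, ...) on one line, values as JSON. move_arm: Moves the arm, as the interface text tells. Its arguments: {"type":"object","properties":{"increments":{"type":"array"}},"required":["increments"]}

```bash
mkdir -p pics; ls; cat > h.py <<'E'
from rig import *
import numpy as np, cv2
def ray(p,uv):
    K=np.array(p["mtx"]);R=np.array(p["rotation"])
    d=R@np.linalg.inv(K)@np.array([uv[0]*640,uv[1]*400,1.]);return np.array(p["eye"]),d/np.linalg.norm(d)
def tri(rs):
    A=np.zeros((3,3));b=np.zeros(3)
    for o,d in rs:
        M=np.eye(3)-np.outer(d,d);A+=M;b+=M@o
    x=np.linalg.solve(A,b);return x,[float(np.linalg.norm((np.eye(3)-np.outer(d,d))@(x-o))) for o,d in rs]
def proj(p,X):
    c=np.array(p["rotation"]).T@(np.asarray(X)-np.array(p["eye"]));q=np.array(p["mtx"])@c;return q[:2]/q[2]
E
python3 - <<'E'
from h import *
s=read_state();print({k:np.round(v,3).tolist() for k,v in s.items()})
try: print(grip_point_offset)
except Exception as e: print(e)
P={}
for n in("side","top"):
    p=capture(n);P[n]=p;cv2.imwrite(f"pics/{n}0.png",p["img"][:,:,::-1]);print(n,np.round(p["eye"],3),np.round(p["rotation"],2).tolist())
for l in["tub_mid","feed_bin","bin_floor","track_axis","lamp","pull","turntable","dish","breeder_cup","check_valve","algae_magnet"]:
    r={}
    for n in P:
        r[n]=pinpoint(P[n],l)
        print(l,n,[(np.round(np.array(q["xy"])*[640,400],1).tolist(),round(q["confidence"],2)) for q in r[n][:3]])
    if all(r.values()):
        x,e=tri([ray(P[n],r[n][0]["xy"]) for n in P]);print("   ",np.round(x,4),np.round(e,4))
E
```

```text
pics
{'time_s': 0.0, 'joint_positions': [64.028, 30.281, 82.156, 0.001, 67.687, -10.228], 'qvel': [-0.07, 0.0, 0.009, -0.045, -0.096, -0.044], 'tau': [0.002, -44.005, -17.66, 0.063, 0.058, -0.0], 'position': [0.169, 0.601, 0.222], 'tcp_rot': [[-0.962, 0.271, -0.001], [0.271, 0.962, -0.002], [0.0, -0.002, -1.0]], 'force': [-0.52, -0.86, 0.235], 'moment': [-0.023, -0.056, -0.065], 'grasp_force': 0.0, 'opening': 1.001}
0.0187
side [-0.005  0.143  1.525] [[-0.09, -0.94, 0.32], [-1.0, 0.09, -0.04], [0.01, -0.32, -0.95]]
top [0.344 0.109 1.185] [[0.01, -1.0, 0.08], [-1.0, -0.02, -0.01], [0.01, -0.08, -1.0]]
tub_mid side [([309.3, 216.8], 0.94), ([203.2, 238.2], 0.81), ([267.8, 278.3], 0.6)]
tub_mid top [([233.3, 281.5], 0.88), ([255.4, 253.2], 0.81), ([299.1, 198.1], 0.8)]
    [0.2668 0.1737 0.6985] [0.0369 0.0369]
feed_bin side [([410.6, 150.9], 0.84)]
feed_bin top [([412.9, 138.9], 0.71)]
    [ 0.6356 -0.1934  0.0461] [0.001 0.001]
bin_floor side [([401.5, 175.4], 0.8)]
bin_floor top [([399.2, 163.1], 0.65)]
    [ 0.5638 -0.1563  0.0276] [0.0018 0.0018]
track_axis side [([410.6, 146.4], 
[... 382 characters left out ...]
21.3], 0.7), ([412.9, 136.6], 0.44)]
    [0.3334 0.0517 0.9501] [0.0791 0.0791]
turntable side [([280.9, 202.8], 0.8)]
turntable top [([280.0, 176.9], 0.87)]
    [ 0.5212  0.219  -0.011 ] [0.0039 0.0039]
dish side [([311.5, 182.6], 0.96)]
dish top [([307.9, 162.1], 0.68), ([452.6, 98.6], 0.56)]
    [0.5574 0.1247 0.0507] [0.0019 0.0019]
breeder_cup side [([308.1, 219.2], 0.71), ([271.2, 170.6], 0.6)]
breeder_cup top [([269.3, 142.2], 0.67)]
    [0.5038 0.1862 0.1478] [0.0974 0.0974]
check_valve side []
check_valve top [([259.2, 203.4], 0.67)]
algae_magnet side [([249.0, 196.3], 0.49), ([411.1, 150.4], 0.25)]
algae_magnet top [([246.5, 168.1], 0.72)]
    [0.5422 0.3172 0.0172] [0.0005 0.0005]
```

View pics/side0.png

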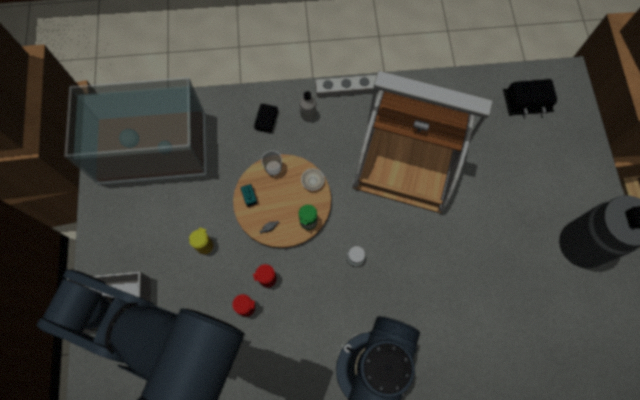

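View pics/top0.png

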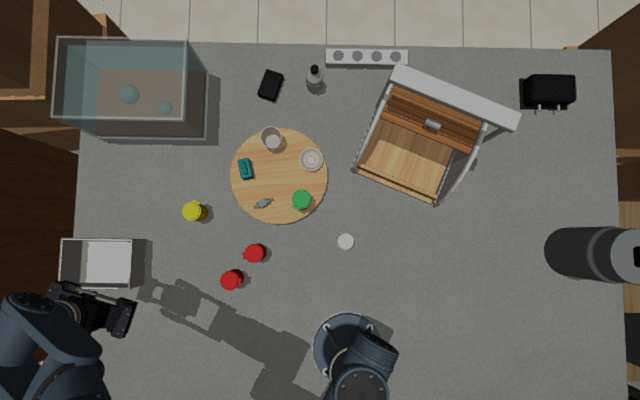

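The side view shows the green tub at about (309,217), with the open bin at (415,150) and its pull at (420,126). In the top view they are at (302,200), (412,140) and (432,123). The red and yellow tubs stand off the turntable. Next I enlarge the bin to get its yaw.

```bash
python3 - <<'E'
from h import *
ims=[]
for n,(x,y) in(("side",(350,65)),("top",(345,55))):
    im=cv2.imread(f"pics/{n}0.png")[y:y+165,x:x+180];ims.append(cv2.convertScaleAbs(cv2.resize(im,None,fx=2.2*1,fy=2.2,interpolation=cv2.INTER_CUBIC),alpha=1.6 if n=="side" else 1))
cv2.imwrite("pics/c.png",np.hstack(ims));print(np.hstack(ims).shape)
p={n:capture(n) for n in("side","top")}
x,e=tri([ray(p["side"],(309.0/640,216.8/400)),ray(p["top"],(299.1/640,198.1/400))]);print("tub",x,e)
x,e=tri([ray(p["side"],(420.3/640,125.6/400)),ray(p["top"],(431.6/640,121.3/400))]);print("pull",x,e)
for n in p:
  for l in("tub_mid","turntable","pull"):
    print(n,l,[(np.round(np.array(q["extent"])*[640,400,640,400],1).tolist(),round(q["confidence"],2)) for q in search_frame(p[n],l)])
E
```

```text
(363, 792, 3)
tub [0.44586681 0.14500637 0.06576893] [0.005643862964408536, 0.005643862964408542]
pull [ 0.64093399 -0.19729156  0.20884448] [0.0013913100827095334, 0.0013913100827095987]
side tub_mid [([253.1, 268.2, 275.1, 286.7], 0.88), ([229.7, 296.2, 255.7, 317.2], 0.7), ([301.1, 203.4, 318.0, 228.8], 0.61)]
side turntable [([232.5, 155.4, 328.2, 248.1], 0.9)]
side pull [([371.3, 91.8, 467.6, 148.9], 0.75)]
top tub_mid [([239.8, 246.1, 265.3, 263.2], 0.87), ([218.9, 269.7, 242.1, 289.7], 0.83), ([291.1, 188.7, 310.1, 208.9], 0.7), ([183.8, 201.1, 208.7, 221.3], 0.63)]
top turntable [([230.1, 128.1, 328.2, 228.9], 0.69)]
top pull [([380.5, 86.8, 482.6, 151.9], 0.7), ([257.9, 124.2, 281.2, 147.2], 0.28), ([351.0, 64.1, 520.7, 204.1], 0.21)]
```

View pics/c.png

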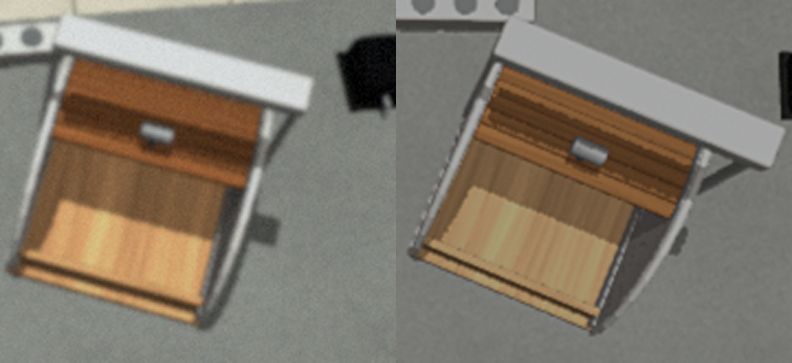

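```bash
cat > fit.py <<'E'
from h import *
from scipy.optimize import least_squares
P={n:capture(n) for n in("side","top")}
def green(n):
    h=cv2.cvtColor(P[n]["img"],cv2.COLOR_RGB2HSV);m=cv2.inRange(h,(48,110,30),(78,255,255));m[:150]=0;m[:,:280]=0;m[240:]=0;m[:,330:]=0;return m
G={n:np.argwhere(green(n)>0)[:,::-1] for n in P}
for n in P: print(n,len(G[n]),G[n].min(0),G[n].max(0),G[n].mean(0))
E
python3 - <<'E'
from fit import *
# bin
def rot(c):return np.array([[np.cos(c),-np.sin(c),0],[np.sin(c),np.cos(c),0],[0,0,1]])
S=lambda x,y:(350+x/2.2,65+y/2.2)
T=lambda x,y:(345+(x-396)/2.2,55+y/2.2)
pp={"side":[((401.5,175.4),(-.09,0,.012)),((410.6,150.9),(0,0,0)),((410.6,146.4),(0,0,.04))],"top":[((399.2,163.1),(-.09,0,.012)),((412.9,138.9),(0,0,0)),((416.1,135.1),(0,0,.04))]}
ln={"side":[(S(22,268),S(195,322),(-.157,.05)),(S(60,50),S(308,108),(-.02,.348))],"top":[(T(422,256),T(592,326),(-.157,.05)),(T(500,58),T(770,167),(-.02,.348))]}
def f(v):
    R=rot(v[2]);t=np.array([v[0],v[1],0]);r=[]
    for n in P:
        for uv,X in pp[n]: r+=list(.5*(proj(P[n],R@np.array(X)+t)-uv))
        a=v[3]; uv={"side":(420.3,125.6),"top":(431.6,121.3)}[n]
        r+=list(proj(P[n],R@np.array([-.195*np.cos(a),0,.04+.195*np.sin(a)])+t)-uv)
        for A,B,(x,z) in ln[n]:
            q0=proj(P[n],R@np.array([x,.13,z])+t);q1=proj(P[n],R@np.array([x,-.13,z])+t)
            d=(q1-q0)/np.linalg.norm(q1-q0)
            for Q in(A,B): e=np.array(Q)-q0;r.append(e[0]*d[1]-e[1]*d[0])
    return np.array(r)
s=least_squares(f,[.63,-.19,-.38,1.42]);print("bin",s.x,np.degrees(s.x[2]),"joint",s.x[3]-.262);print(np.round(s.fun,1))
# tub: bbox of the cap+body hull
th=np.linspace(0,6.28,60)
def box(n,x,y):
    q=np.array([proj(P[n],(x+.0272*np.cos(a),y+.0272*np.sin(a),z)) for a in th for z in(.032,.12)]);return np.r_[q.min(0),q.max(0)]
def g(v): return np.concatenate([box(n,*v)-np.r_[G[n].min(0),G[n].max(0)+1] for n in P])
s=least_squares(g,[.446,.145],diff_step=1e-3);print("tub",s.x,np.round(s.fun,1))
E
```

```text
side 293 [299 205] [316 224] [307.44027304 214.43686007]
top 288 [293 190] [310 209] [301.22569444 199.26041667]
bin [ 0.64824789 -0.19728358 -0.37633715  1.47636909] -21.562530524128803 joint 1.2143690933331897
[ 0.6  0.8 -1.   1.2  0.   0.8  0.2 -1.1 -5.2 -8.2  3.6  6.   1.   0.3
 -1.1 -0.2 -1.1  0.1 -0.1  1.  -5.2 -5.5  4.6  4.4]
tub [0.44263943 0.14077131] [-0.4 -2.1  0.9  4.5 -0.8 -1.7  0.6 -0.5]
```

```bash
cat > b.py <<'E'
from fit import *
import sys
def rot(c):return np.array([[np.cos(c),-np.sin(c),0],[np.sin(c),np.cos(c),0],[0,0,1]])
S=lambda x,y:(350+x/2.2,65+y/2.2)
T=lambda x,y:(345+(x-396)/2.2,55+y/2.2)
pp={"side":[((401.5,175.4),(-.09,0,.012)),((410.6,150.9),(0,0,0)),((410.6,146.4),(0,0,.04))],"top":[((399.2,163.1),(-.09,0,.012)),((412.9,138.9),(0,0,0)),((416.1,135.1),(0,0,.04))]}
ln={"side":[(S(22,268),S(195,322),(-.170,.0)),(S(60,50),S(308,108),(-.02,.348))],"top":[(T(422,256),T(592,326),(-.170,.0)),(T(500,58),T(770,167),(-.02,.348))]}
def f(v):
    R=rot(v[2]);t=np.array([v[0],v[1],0]);r=[]
    for n in P:
        for uv,X in pp[n]: r+=list(.5*(proj(P[n],R@np.array(X)+t)-uv))
        a=v[3]; uv={"side":(420.3,125.6),"top":(431.6,121.3)}[n]
        r+=list(proj(P[n],R@np.array([-.195*np.cos(a),0,.04+.195*np.sin(a)])+t)-uv)
        for A,B,(x,z) in ln[n]:
            q0=proj(P[n],R@np.array([x,.13,z])+t);q1=proj(P[n],R@np.array([x,-.13,z])+t)
            d=(q1-q0)/np.linalg.norm(q1-q0)
            for Q in(A,B): e=np.array(Q)-q0;r.append(e[0]*d[1]-e[1]*d[0])
    return np.array(r)
s=least_squares(f,[.63,-.19,-.38,1.42]);print("bin",s.x,np.degrees(s.x[2]),"joint",s.x[3]-.262);print(np.round(s.fun,1))
R=rot(s.x[2]);t=np.array([*s.x[:2],0])
out=[]
for n,(x,y) in(("side",(350,65)),("top",(345,55))):
    im=cv2.convertScaleAbs(cv2.resize(P[n]["img"][y:y+165,x:x+180,::-1],None,fx=2.2,fy=2.2,interpolation=cv2.INTER_CUBIC),alpha=1.4)
    def L(A,B,c):
        a,b=[tuple(int(v) for v in (proj(P[n],R@np.array(X)+t)-(x,y))*2.2) for X in(A,B)];cv2.line(im,a,b,c,1)
    for X,z,c in((-.157,.05,(0,255,0)),(-.145,.012,(255,0,0)),(-.02,.348,(0,0,255)),(.026,.348,(0,0,255))): L((X,.13,z),(X,-.13,z),c)
    a=s.x[3]-.262+.087; L((-.16*np.cos(a),.13,.04+.16*np.sin(a)),(-.16*np.cos(a),-.13,.04+.16*np.sin(a)),(255,255,0))
    for k in(-1,1):
      pts=[(-.168*np.cos(a),.136*k,.04+.168*np.sin(a)) for a in np.linspace(0,np.pi,13)]
      for A,B in zip(pts,pts[1:]): L(A,B,(255,0,255))
    a=s.x[3];L((-.195*np.cos(a),.02,.04+.195*np.sin(a)),(-.195*np.cos(a),-.02,.04+.195*np.sin(a)),(0,255,255))
    out.append(im)
cv2.imwrite("pics/fit1.png",np.hstack(out))
E
python3 b.py
```

```text
side 291 [299 205] [316 224] [307.39862543 214.48109966]
top 287 [293 190] [310 209] [301.2369338  199.29268293]
bin [ 0.6571617  -0.20098593 -0.37827721  1.42905425] -21.673687403093464 joint 1.1670542458235988
[ 0.9 -0.6 -0.6 -0.1  0.4 -0.5  0.2 -1.   1.5 -1.3  0.2  2.8  1.6 -1.1
 -0.5 -1.6 -0.5 -1.3 -0.1  1.  -0.9 -1.   0.3  0.3]
```

View pics/fit1.png

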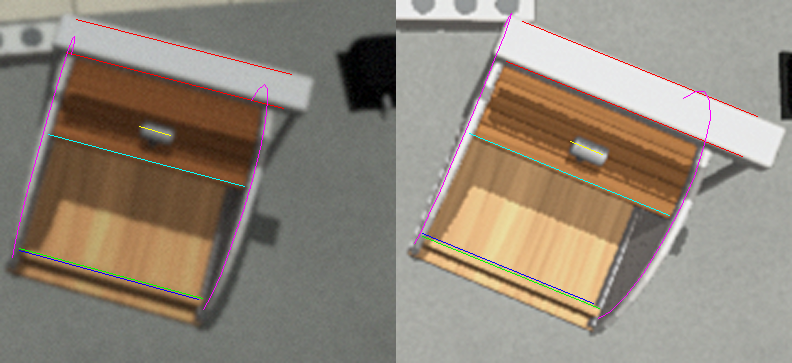

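The overlay matches the bin's sill, cheeks, slat edge and lamp. That gives bin (0.657, -0.201), yaw -21.7°, and tub about (0.443, 0.141). Next I turn the tool to the bin's axes and go above the tub.

Request:
move_arm(increments=[[[0,0,0],[0,0,0.05],0],[[-0.785,-0.604,0],[0,0,0],0],[[-0.785,-0.604,0],[0,0,0],0],[[-0.785,-0.604,0],[0,0,0],0],[[-0.785,-0.604,0],[0,0,0],0],[[-0.785,-0.604,0],[0,0,0],0],[[-0.785,-0.604,0],[0,0,0],0],[[-0.785,-0.604,0],[0,0,0],0],[[-0.785,-0.604,0],[0,0,0],0],[[-0.785,-0.604,0],[0,0,0],0],[[-0.785,-0.604,0],[0,0,0],0],[[-0.785,-0.604,0],[0,0,0],0],[[-0.785,-0.604,0],[0,0,0],0],[[-0.785,-0.604,0],[0,0,0],0],[[-0.785,-0.604,0],[0,0,0],0],[[-0.785,-0.604,0],[0,0,0],0],[[-0.785,-0.604,0],[0,0,0],0],[[-0.785,-0.604,0],[0,0,0],0],[[-0.785,-0.604,0],[0,0,0],0],[[0,0,0],[0,0,0],0]])

```text
time_s: 3.47
position: [0.4465, 0.1378, 0.2231]
tcp_rot: [[-0.927, 0.374, 0.005], [0.374, 0.927, -0.002], [-0.005, 0.0, -1.0]]
force: [0.4, 0.5, 0.3]
opening: 1.003
grasp_force: 0.0
```

Request:
move_arm(increments=[[[0.14,0.11,0.3],[0,0,0],0],[[0,0,0.9],[0,0,0],0],[[0,0,0.9],[0,0,0],0],[[0,0,0.9],[0,0,0],0],[[0,0,0.8],[0,0,0],0],[[0,0,0.7],[0,0,0],0],[[0,0,0.57],[0,0,0],0],[[0,0,0],[0,0,0],0]])

```text
time_s: 4.13
position: [0.4377, 0.1463, 0.068]
tcp_rot: [[-0.929, 0.37, -0.006], [0.37, 0.929, -0.0], [0.005, -0.003, -1.0]]
force: [-0.3, 0.6, -0.1]
opening: 1.001
grasp_force: 0.0
```

```bash
python3 - <<'E'
from fit import *
o=[cv2.resize(P[n]["img"][140:260,230:390,::-1],None,fx=2.4,fy=2.4,interpolation=cv2.INTER_CUBIC) for n in P]
cv2.imwrite("pics/g1.png",np.hstack([cv2.convertScaleAbs(o[0],alpha=1.6),o[1]]))
E
```

```text
side 23 [300 220] [309 224] [304.39130435 221.91304348]Traceback (most recent call last):
  File "<stdin>", line 1, in <module>
  File "fit.py", line 7, in <module>
    for n in P: print(n,len(G[n]),G[n].min(0),G[n].max(0),G[n].mean(0))
                                  ~~~~~~~~^^^
    return umr_minimum(a, axis, None, out, keepdims, initial, where)
ValueError: zero-size array to reduction operation minimum which has no identity
```

Request:
move_arm(increments=[[[-0.2,0,0],[0,0,0],0],[[0,0,0],[0,0,0],0]])

```text
time_s: 4.4
position: [0.4479, 0.1439, 0.0718]
tcp_rot: [[-0.929, 0.37, 0.005], [0.37, 0.929, 0.0], [-0.005, 0.002, -1.0]]
force: [1.5, 0.1, 0.2]
opening: 1.0
grasp_force: 0.0
```

Request:
move_arm(increments=[[[0.05,0,0],[0,0,0],0.6],[[0,0,0],[0,0,0],0.6],[[0,0,0],[0,0,0],0.6],[[0,0,0],[0,0,0],0.6],[[0,0,0],[0,0,0],0.6],[[0,0,0],[0,0,0],0.6],[[0,0,0],[0,0,0],0.6],[[0,0,0],[0,0,0],0.6]])

```text
time_s: 5.07
position: [0.4438, 0.1444, 0.0705]
tcp_rot: [[-0.929, 0.37, -0.0], [0.37, 0.929, -0.0], [0.0, -0.0, -1.0]]
force: [-0.8, -0.7, 1.6]
opening: 0.622
grasp_force: 29.9
```

Request:
move_arm(increments=[[[0,0,-0.4],[0,0,0],0.6],[[0,0,-0.8],[0,0,0],0.6],[[0,0,-0.8],[0,0,0],0.6],[[0,0,-0.8],[0,0,0],0.6],[[0,0,-0.8],[0,0,0],0.6],[[0,0,-0.8],[0,0,0],0.6],[[-0.1,-0.4,0],[0,0,0],0.6],[[-0.19,-0.7,0],[0,0,0],0.6],[[-0.19,-0.7,0],[0,0,0],0.6],[[-0.19,-0.7,0],[0,0,0],0.6],[[-0.19,-0.7,0],[0,0,0],0.6],[[-0.19,-0.7,0],[0,0,0],0.6],[[-0.19,-0.7,0],[0,0,0],0.6],[[-0.19,-0.7,0],[0,0,0],0.6],[[-0.19,-0.7,0],[0,0,0],0.6],[[-0.19,-0.7,0],[0,0,0],0.6],[[-0.19,-0.7,0],[0,0,0],0.6],[[-0.19,-0.7,0],[0,0,0],0.6],[[0,0,0],[0,0,0],0.6],[[0,0,0],[0,0,0],0.6]])

```text
time_s: 6.73
position: [0.4147, -0.1061, 0.2022]
tcp_rot: [[-0.928, 0.373, -0.0], [0.373, 0.928, 0.001], [0.001, 0.0, -1.0]]
force: [0.3, 0.8, -0.8]
opening: 0.625
grasp_force: 29.9
```

```bash
python3 - <<'E'
from h import *
P={n:capture(n) for n in("side","top")}
cv2.imwrite("pics/g1.png",np.hstack([cv2.convertScaleAbs(cv2.resize(P["side"]["img"][60:260,230:490,::-1],None,fx=1.5,fy=1.5),alpha=1.5),cv2.resize(P["top"]["img"][60:260,230:490,::-1],None,fx=1.5,fy=1.5)]))
R=np.array([[.929,.369],[-.369,.929]]).T.reshape(2,2)
d=np.array(read_state()["position"])[:2]-[.657,-.201];print("bin frame",d@[.929,-.369],d@[.369,.929])
E
```

```text
bin frame -0.26086511490606357 -0.00010905707902110003
```

View pics/g1.png

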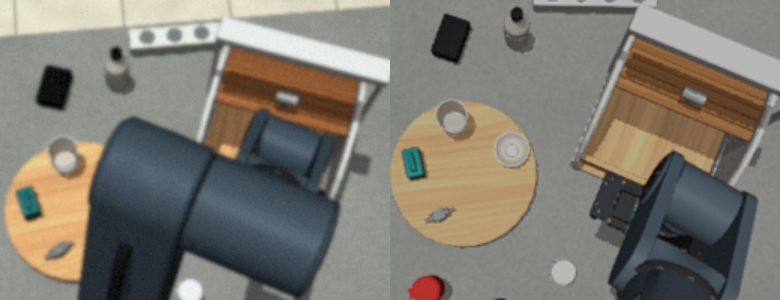

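Request:
move_arm(increments=[[[-0.4,0,0],[0,0,0],0.6],[[-0.8,0,0],[0,0,0],0.6],[[-0.8,0,0],[0,0,0],0.6],[[-0.8,0,0],[0,0,0],0.6],[[-0.8,0,0],[0,0,0],0.6],[[-0.8,0,0],[0,0,0],0.6],[[-0.6,0,0],[0,0,0],0.6],[[-0.2,0,0],[0,0,0],0.6],[[0,0,0],[0,0,0],0.6],[[0,0,0.4],[0,0,0],0.6],[[0,0,0.6],[0,0,0],0.6],[[0,0,0.6],[0,0,0],0.6],[[0,0,0.6],[0,0,0],0.6],[[0,0,0.6],[0,0,0],0.6],[[0,0,0.6],[0,0,0],0.6],[[0,0,0.6],[0,0,0],0.6],[[0,0,0.4],[0,0,0],0.6],[[0,0,0.2],[0,0,0],0.6],[[0,0,0],[0,0,0],0.6],[[0,0,0],[0,0,0],0.6]])

```text
time_s: 8.5
position: [0.5597, -0.163, 0.0648]
tcp_rot: [[-0.929, 0.37, -0.0], [0.37, 0.929, 0.0], [0.0, 0.0, -1.0]]
force: [0.5, -0.3, -0.9]
opening: 0.622
grasp_force: 29.9
```

Request:
move_arm(increments=[[[0,0,0.1],[0,0,0],0.6],[[0,0,0.1],[0,0,0],0.6],[[0,0,0.1],[0,0,0],0.6],[[0,0,0.05],[0,0,0],0.6],[[0,0,0],[0,0,0],0.6]])

```text
time_s: 8.92
position: [0.5597, -0.1633, 0.0537]
tcp_rot: [[-0.929, 0.37, -0.0], [0.37, 0.929, 0.0], [0.0, 0.0, -1.0]]
force: [-0.3, 0.5, -1.5]
opening: 0.619
grasp_force: 29.9
```

Request:
move_arm(increments=[[[0,0,0.04],[0,0,0],0.6],[[0,0,0.02],[0,0,0],0.6],[[0,0,0],[0,0,0],0.6]])

```text
time_s: 9.17
position: [0.56, -0.1635, 0.0525]
tcp_rot: [[-0.929, 0.371, 0.0], [0.371, 0.929, -0.0], [-0.0, -0.0, -1.0]]
force: [-0.1, -0.3, 0.3]
opening: 0.619
grasp_force: 29.9
```

Request:
move_arm(increments=[[[0,0,0.04],[0,0,0],0.6],[[0,0,0],[0,0,0],0.6],[[0,0,0],[0,0,0],0.6]])

```text
time_s: 9.42
position: [0.5601, -0.1636, 0.0523]
tcp_rot: [[-0.929, 0.37, 0.001], [0.37, 0.929, -0.001], [-0.001, -0.0, -1.0]]
force: [-3.2, -0.0, 8.3]
opening: 0.625
grasp_force: 29.9
```

Request:
move_arm(increments=[[[0,0,-0.03],[0,0,0],0.5],[[0,0,0],[0,0,0],0.4],[[0,0,0],[0,0,0],0.3],[[0,0,0],[0,0,0],0.2],[[0,0,0],[0,0,0],0.1],[[0,0,0],[0,0,0],0],[[0,0,0],[0,0,0],0],[[0,0,-0.3],[0,0,0],0],[[0,0,-0.5],[0,0,0],0],[[0,0,-0.7],[0,0,0],0],[[0,0,-0.8],[0,0,0],0],[[0,0,-0.8],[0,0,0],0],[[0,0,-0.8],[0,0,0],0],[[0,0,-0.8],[0,0,0],0],[[0.4,0,-0.3],[0,0,0],0],[[0.8,0,0],[0,0,0],0],[[0.9,0,0],[0,0,0],0],[[0.9,0,0],[0,0,0],0],[[0.9,0,0],[0,0,0],0],[[0.9,0,0],[0,0,0],0]])

```text
time_s: 11.08
position: [0.4249, -0.1094, 0.2024]
tcp_rot: [[-0.929, 0.37, 0.001], [0.37, 0.929, -0.0], [-0.001, -0.0, -1.0]]
force: [-0.0, 0.2, -0.2]
opening: 0.998
grasp_force: 0.0
```

```bash
python3 - <<'E'
from h import *
P={n:capture(n) for n in("side","top")}
o=[cv2.resize(P[n]["img"][55:235,330:530,::-1],None,fx=2,fy=2,interpolation=cv2.INTER_CUBIC) for n in P]
cv2.imwrite("pics/g2.png",np.hstack([cv2.convertScaleAbs(o[0],alpha=1.5),o[1]]))
for n in P: print(n,[(np.round(np.array(q["xy"])*[640,400],1).tolist(),round(q["confidence"],2)) for q in pinpoint(P[n],"pull")])
E
```

```text
side [([419.4, 124.6], 0.85), ([269.0, 224.1], 0.22)]
top [([427.8, 122.6], 0.64)]
```

View pics/g2.png

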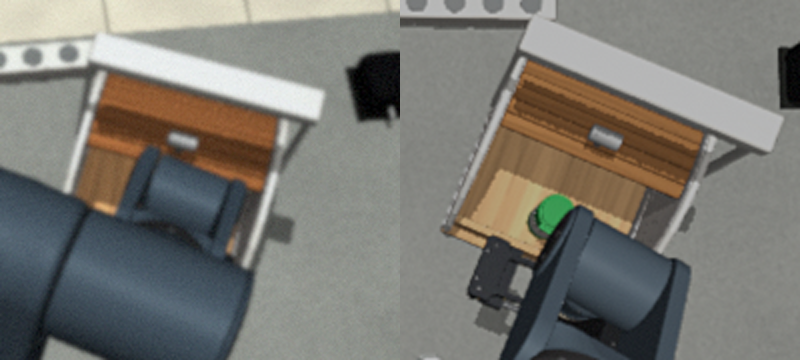

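The tub stands upright on the bin's floor at about (555,215) in the top crop. The pull is still up, at about (606,138). Now I plan the tilted approach to the pull.

```bash
cat > plan.py <<'E'
from h import *
from scipy.spatial.transform import Rotation as Ro
O=np.array([.657,-.201,0]);ya=np.radians(-21.67)
BX=np.array([np.cos(ya),np.sin(ya),0]);BY=np.array([-np.sin(ya),np.cos(ya),0]);BZ=np.array([0,0,1.])
def tob(p): d=np.asarray(p)-O; return np.array([d@BX,d@BY,d[2]])
def pose(x,z,t,y=0,back=0):  # grasp point in bin frame, tilt deg
    t=np.radians(t);zt=np.sin(t)*BX-np.cos(t)*BZ
    return O+x*BX+y*BY+z*BZ+zt*(.0187-back), np.column_stack([np.cross(BY,zt),BY,zt])
def rows(ways,grip):  # ways: list of (pos,R,n)
    s=read_state();p=np.array(s["position"]);R=np.array(s["tcp_rot"]);out=[]
    for q,Q,n in ways:
        for k in range(n,0,-1):
            dp=np.round(R.T@(q-p)/k/.03,2);dr=np.round(Ro.from_matrix(R.T@Q).as_rotvec()/k/np.radians(120),3)
            out.append([dp.tolist(),dr.tolist(),grip]);p=p+R@dp*.03;R=R@Ro.from_rotvec(dr*np.radians(120)).as_matrix()
    return out
E
python3 - <<'E'
from plan import *
import json
P={n:capture(n) for n in("side","top")}
x,e=tri([ray(P["side"],(421/640,125.3/400)),ray(P["top"],(432.5/640,123.3/400))]);b=tob(x);print("pull bin",b,e,"a",np.arctan2(b[2]-.04,-b[0]),"r",np.hypot(b[2]-.04,b[0]))
print(tob(read_state()["position"]))
for a in(1.429,1.45): print(-.195*np.cos(a),.04+.195*np.sin(a))
w=[(*pose(-.028,.233,35,back=.09),9)]
print(json.dumps(rows(w,0)))
E
```

```text
pull bin [-0.03113877 -0.00192192  0.23735888] [0.000656394075051428, 0.0006563940750515777] a 1.4143089255070278 r 0.1998002817252447
[-0.24636791 -0.00091977  0.20252493]
-0.027557719814870565 0.23304292807198376
-0.023498040026636493 0.23357903325232976
[[[-0.66, 0.0, -0.33], [-0.0, -0.032, -0.0], 0], [[-0.68, 0.0, -0.28], [-0.0, -0.032, -0.0], 0], [[-0.7, 0.01, -0.24], [-0.0, -0.032, -0.0], 0], [[-0.71, 0.0, -0.19], [-0.0, -0.032, -0.0], 0], [[-0.72, 0.01, -0.14], [-0.0, -0.032, -0.0], 0], [[-0.73, 0.0, -0.09], [-0.0, -0.033, -0.0], 0], [[-0.73, 0.01, -0.04], [-0.0, -0.032, -0.0], 0], [[-0.73, 0.0, 0.01], [-0.0, -0.033, -0.0], 0], [[-0.74, 0.01, 0.05], [-0.001, -0.032, -0.0], 0]]
```

Request:
move_arm(increments=[[[-0.66,0,-0.33],[0,-0.032,0],0],[[-0.68,0,-0.28],[0,-0.032,0],0],[[-0.7,0,-0.24],[0,-0.032,0],0],[[-0.71,0,-0.19],[0,-0.032,0],0],[[-0.72,0,-0.14],[0,-0.032,0],0],[[-0.73,0,-0.09],[0,-0.033,0],0],[[-0.73,0,-0.04],[0,-0.032,0],0],[[-0.73,0,0],[0,-0.033,0],0],[[-0.74,0.02,0.05],[0,-0.032,0],0],[[0,0,0],[0,0,0],0],[[0,0,0],[0,0,0],0]])

```text
time_s: 12.3
position: [0.5918, -0.1755, 0.2903]
tcp_rot: [[-0.764, 0.37, 0.529], [0.304, 0.929, -0.211], [-0.569, 0.0, -0.822]]
force: [0.1, 0.4, 0.1]
opening: 1.0
grasp_force: 0.0
```

```bash
python3 - <<'E'
from plan import *
import json
s=read_state();print(s["time_s"],tob(s["position"]),np.round(s["tcp_rot"],3).tolist(),s["force"],s["joint_positions"])
p=capture("top");q=capture("side")
o=[cv2.resize(x["img"][75:195,350:510,::-1],None,fx=2.4,fy=2.4,interpolation=cv2.INTER_CUBIC) for x in(q,p)]
cv2.imwrite("pics/g3.png",np.hstack([cv2.convertScaleAbs(o[0],alpha=1.5),o[1]]))
print(json.dumps(rows([(*pose(-.029,.234,35),7)],0)))
E
```

```text
12.3 [-0.06998035 -0.00037506  0.29034154] [[-0.764, 0.37, 0.529], [0.304, 0.929, -0.211], [-0.569, 0.0, -0.822]] [0.10829764 0.40555779 0.06157893] [ -28.94670505   15.18589511  105.9546691     9.86675065   24.68533476
 -104.91755672]
[[[-0.01, 0.0, 0.42], [-0.0, -0.0, -0.0], 0], [[-0.01, 0.0, 0.42], [-0.0, -0.0, -0.0], 0], [[-0.01, 0.0, 0.42], [-0.0, -0.001, -0.0], 0], [[-0.01, 0.0, 0.42], [-0.0, -0.0, -0.0], 0], [[-0.02, 0.0, 0.42], [-0.0, -0.001, -0.0], 0], [[-0.01, 0.0, 0.43], [-0.0, -0.0, -0.0], 0], [[-0.02, 0.01, 0.42], [-0.0, -0.001, -0.0], 0]]
```

View pics/g3.png

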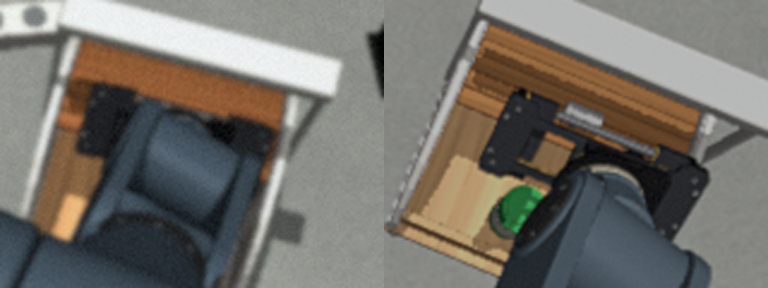

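The open gripper is centred on the pull at about (585,112) in the top crop, so I advance and pinch.

Request:
move_arm(increments=[[[0,0,0.42],[0,0,0],0],[[-0.01,0,0.42],[0,0,0],0],[[-0.01,0,0.42],[0,0,0],0],[[-0.01,0,0.42],[0,0,0],0],[[-0.02,0,0.42],[0,0,0],0],[[-0.02,0,0.42],[0,0,0],0],[[-0.02,0,0.43],[0,0,0],0],[[0,0,0],[0,0,0],0]])

```text
time_s: 13.07
position: [0.6401, -0.1948, 0.2169]
tcp_rot: [[-0.765, 0.37, 0.527], [0.305, 0.929, -0.21], [-0.567, 0.001, -0.824]]
force: [0.8, 0.6, 0.1]
opening: 1.001
grasp_force: 0.0
```

Request:
move_arm(increments=[[[0,0,0],[0,0,0],0.75],[[0,0,0],[0,0,0],0.75],[[0,0,0],[0,0,0],0.75],[[0,0,0],[0,0,0],0.75],[[0,0,0],[0,0,0],0.75],[[0,0,0],[0,0,0],0.75],[[0,0,0],[0,0,0],0.75],[[0,0,0],[0,0,0],0.75]])

```text
time_s: 13.73
position: [0.6403, -0.1949, 0.2197]
tcp_rot: [[-0.763, 0.37, 0.53], [0.304, 0.929, -0.212], [-0.571, -0.0, -0.821]]
force: [-5.0, -9.7, -0.3]
opening: 0.476
grasp_force: 7.4
```

```bash
python3 - <<'E'
from plan import *
import json
s=read_state();zt=np.array(s["tcp_rot"])[:,2];g=np.array(s["position"])-.0187*zt;print("grasp pt",tob(g))
a0=1.42;y=tob(g)[1]
w=[(*pose(-.195*np.cos(a),.04+.195*np.sin(a),35-20*(a0-a)/1.158,y=y),1) for a in np.linspace(a0,.262,25)[1:]]
r=rows(w,.75);print(json.dumps(r[:12]));print(json.dumps(r[12:]))
E
```

```text
grasp pt [-0.02844892 -0.00043396  0.23505403]
[[[0.36, 0.0, -0.09], [-0.0, 0.005, -0.0], 0.75], [[0.3, -0.0, -0.11], [-0.0, 0.007, -0.0], 0.75], [[0.31, -0.0, -0.1], [-0.0, 0.007, -0.0], 0.75], [[0.31, -0.0, -0.07], [-0.0, 0.007, -0.0], 0.75], [[0.32, -0.0, -0.06], [-0.0, 0.007, -0.0], 0.75], [[0.32, -0.0, -0.04], [-0.0, 0.007, -0.0], 0.75], [[0.32, -0.0, -0.02], [-0.0, 0.007, -0.0], 0.75], [[0.32, -0.0, 0.0], [-0.0, 0.007, -0.0], 0.75], [[0.32, -0.0, 0.02], [-0.0, 0.007, -0.0], 0.75], [[0.32, -0.0, 0.04], [-0.0, 0.007, -0.0], 0.75], [[0.32, -0.0, 0.06], [-0.0, 0.007, -0.0], 0.75], [[0.31, -0.0, 0.08], [-0.0, 0.007, -0.0], 0.75]]
[[[0.31, -0.0, 0.1], [-0.0, 0.007, -0.0], 0.75], [[0.3, -0.0, 0.12], [-0.0, 0.007, -0.0], 0.75], [[0.29, -0.0, 0.13], [-0.0, 0.007, -0.0], 0.75], [[0.29, -0.0, 0.15], [-0.0, 0.007, -0.0], 0.75], [[0.27, -0.0, 0.17], [-0.0, 0.007, -0.0], 0.75], [[0.26, -0.0, 0.19], [-0.0, 0.007, -0.0], 0.75], [[0.25, -0.0, 0.2], [-0.0, 0.006, -0.0], 0.75], [[0.24, -0.0, 0.21], [-0.0, 0.007, -0.0], 0.75], [[0.22, -0.0, 0.23], [-0.0, 0.007, -0.001], 0.75], [[0.21, -0.0, 0.24], [-0.0, 0.007, 0.0], 0.75], [[0.19, -0.0, 0.26], [-0.0, 0.007, 0.0], 0.75], [[0.18, -0.0, 0.26], [-0.0, 0.007, 0.0], 0.75]]
```

Request:
move_arm(increments=[[[0,-0.05,0],[0,0,0],0.75],[[0,0,0],[0,0,0],0.75],[[0,0,0],[0,0,0],0.75]])

```text
time_s: 13.98
position: [0.64, -0.1958, 0.2197]
tcp_rot: [[-0.763, 0.37, 0.53], [0.304, 0.929, -0.211], [-0.571, 0.0, -0.821]]
force: [0.6, 2.8, 1.1]
opening: 0.456
grasp_force: 30.0
```

Gripped with the side force gone. I roll the cover the first half.

Request:
move_arm(increments=[[[0.3,0,-0.12],[0,0.005,0],0.75],[[0.3,0,-0.11],[0,0.007,0],0.75],[[0.31,0,-0.1],[0,0.007,0],0.75],[[0.31,0,-0.07],[0,0.007,0],0.75],[[0.32,0,-0.06],[0,0.007,0],0.75],[[0.32,0,-0.04],[0,0.007,0],0.75]])

```text
time_s: 14.48
position: [0.5942, -0.1773, 0.2072]
tcp_rot: [[-0.797, 0.371, 0.477], [0.318, 0.929, -0.191], [-0.514, -0.0, -0.858]]
force: [5.8, 8.7, 11.9]
opening: 0.456
grasp_force: 30.0
```

```bash
cat > nx.py <<'E'
from plan import *
import json,sys
s=read_state();R=np.array(s["tcp_rot"]);b=tob(np.array(s["position"])-.0187*R[:,2]);a=np.arctan2(b[2]-.04,-b[0])
t=np.degrees(np.arctan2(R[:,2]@BX,-R[2,2]))
print("a",a,"r",np.hypot(b[0],b[2]-.04),"y",b[1],"tilt",t,"F bin x,y,z",np.round([np.dot(s["force"],v) for v in(BX,BY,BZ)],1),s["opening"],np.round(s["joint_positions"],0))
n=int(sys.argv[1]);af=float(sys.argv[2]);tf=float(sys.argv[3])
w=[(*pose(-.195*np.cos(q),.04+.195*np.sin(q),t+(tf-t)*k,y=b[1]),1) for q,k in zip(np.linspace(a,af,n+1)[1:],np.linspace(0,1,n+1)[1:])]
print(json.dumps(rows(w,.75)))
E
python3 nx.py 18 0.262 15
```

```text
a 1.1740275652787613 r 0.19865209821915095 y -0.0011413422064588685 tilt 30.922901781270884 F bin x,y,z [ 2.2 10.2 11.9] 0.4563914576244388 [ -29.   23.  108.   11.   18. -107.]
[[[0.35, 0.0, 0.08], [-0.001, 0.007, -0.001], 0.75], [[0.34, 0.0, -0.02], [0.0, 0.008, 0.0], 0.75], [[0.34, 0.0, 0.01], [0.0, 0.007, 0.0], 0.75], [[0.34, 0.0, 0.03], [0.0, 0.007, 0.0], 0.75], [[0.33, 0.0, 0.04], [0.0, 0.008, 0.0], 0.75], [[0.34, 0.0, 0.07], [0.0, 0.007, 0.0], 0.75], [[0.32, 0.0, 0.09], [0.0, 0.008, 0.0], 0.75], [[0.32, 0.0, 0.12], [0.0, 0.007, 0.0], 0.75], [[0.31, 0.0, 0.13], [0.0, 0.007, 0.0], 0.75], [[0.31, 0.0, 0.15], [0.0, 0.008, 0.0], 0.75], [[0.29, 0.0, 0.17], [0.0, 0.007, 0.0], 0.75], [[0.28, 0.0, 0.19], [0.0, 0.007, 0.0], 0.75], [[0.26, 0.0, 0.2], [0.0, 0.008, 0.0], 0.75], [[0.26, 0.0, 0.22], [0.0, 0.007, 0.0], 0.75], [[0.23, 0.0, 0.24], [0.0, 0.008, 0.0], 0.75], [[0.22, 0.0, 0.26], [0.0, 0.007, 0.0], 0.75], [[0.21, 0.0, 0.26], [0.0, 0.007, 0.0], 0.75], [[0.18, 0.0, 0.28], [0.0, 0.008, 0.0], 0.75]]
```

Request:
move_arm(increments=[[[0.34,0.04,-0.03],[0,0.007,0],0.75],[[0.34,0,-0.02],[0,0.007,0],0.75],[[0.34,0,0],[0,0.007,0],0.75],[[0.34,0,0.03],[0,0.007,0],0.75],[[0.33,0,0.04],[0,0.007,0],0.75],[[0.33,0,0.07],[0,0.007,0],0.75]])

```text
time_s: 14.98
position: [0.5434, -0.1565, 0.1745]
tcp_rot: [[-0.838, 0.371, 0.4], [0.334, 0.929, -0.161], [-0.431, -0.001, -0.902]]
force: [1.0, 4.3, 9.9]
opening: 0.45
grasp_force: 30.0
```

```bash
python3 nx.py 12 0.262 15
```

```text
a 0.8609629161758757 r 0.1995979700954517 y -0.0005645890628584624 tilt 25.556256970545753 F bin x,y,z [-0.7  4.4  9.9] 0.4501099652774864 [ -29.   24.  113.   10.   18. -106.]
[[[0.28, 0.0, 0.24], [-0.001, 0.007, -0.001], 0.75], [[0.31, 0.0, 0.11], [0.0, 0.008, 0.0], 0.75], [[0.31, 0.0, 0.13], [0.0, 0.007, 0.0], 0.75], [[0.3, 0.0, 0.16], [0.0, 0.007, 0.0], 0.75], [[0.28, 0.0, 0.16], [0.0, 0.008, 0.0], 0.75], [[0.28, 0.0, 0.19], [0.0, 0.007, 0.0], 0.75], [[0.26, 0.0, 0.21], [0.0, 0.007, 0.0], 0.75], [[0.25, 0.0, 0.22], [0.0, 0.008, 0.0], 0.75], [[0.23, 0.0, 0.23], [0.0, 0.007, 0.0], 0.75], [[0.22, 0.0, 0.25], [0.0, 0.007, 0.0], 0.75], [[0.2, 0.0, 0.26], [0.0, 0.008, 0.0], 0.75], [[0.18, 0.0, 0.28], [0.0, 0.007, 0.0], 0.75]]
```

Request:
move_arm(increments=[[[0.31,0.01,0.11],[0,0.007,0],0.75],[[0.31,0,0.12],[0,0.008,0],0.75],[[0.31,0,0.14],[0,0.007,0],0.75],[[0.3,0,0.16],[0,0.007,0],0.75],[[0.28,0,0.17],[0,0.008,0],0.75],[[0.28,0,0.19],[0,0.007,0],0.75]])

```text
time_s: 15.48
position: [0.504, -0.1404, 0.1263]
tcp_rot: [[-0.874, 0.371, 0.314], [0.349, 0.929, -0.126], [-0.338, -0.0, -0.941]]
force: [-1.2, 2.3, 7.4]
opening: 0.456
grasp_force: 30.0
```

```bash
python3 nx.py 6 0.262 15
```

```text
a 0.5462854630684566 r 0.19999727683589466 y -0.00018355505114530868 tilt 19.776799936113516 F bin x,y,z [-1.9  1.7  7.4] 0.4562937401103058 [ -29.   27.  117.    9.   17. -106.]
[[[0.14, 0.0, 0.33], [-0.0, 0.007, -0.001], 0.75], [[0.23, 0.0, 0.21], [-0.0, 0.006, 0.0], 0.75], [[0.22, 0.0, 0.23], [-0.0, 0.007, 0.0], 0.75], [[0.2, 0.0, 0.24], [-0.0, 0.007, 0.0], 0.75], [[0.19, 0.0, 0.25], [-0.0, 0.006, 0.0], 0.75], [[0.17, 0.0, 0.26], [-0.0, 0.007, 0.0], 0.75]]
```

Request:
move_arm(increments=[[[0.24,0,0.22],[0,0.007,0],0.75],[[0.23,0,0.23],[0,0.007,0],0.75],[[0.22,0,0.24],[0,0.007,0],0.75],[[0.2,0,0.25],[0,0.007,0],0.75],[[0.18,0,0.26],[0,0.007,0],0.75],[[0.15,0,0.26],[0,0.006,0],0.75],[[0,0,0],[0,0,0],0.75]])

```text
time_s: 16.07
position: [0.4812, -0.1311, 0.0708]
tcp_rot: [[-0.9, 0.37, 0.231], [0.359, 0.929, -0.091], [-0.248, 0.001, -0.969]]
force: [-3.4, -0.1, -5.1]
opening: 0.456
grasp_force: 30.0
```

```bash
python3 nx.py 3 0.24 15
```

```text
a 0.24716020061860836 r 0.19986992814526536 y 7.287662769392841e-05 tilt 14.360117347352364 F bin x,y,z [-3.1 -1.3 -5.1] 0.45639144408360766 [ -29.   33.  118.    8.   14. -105.]
[[[-0.14, -0.0, 0.09], [0.0, -0.002, -0.001], 0.75], [[0.01, -0.0, 0.01], [0.0, -0.002, 0.0], 0.75], [[0.0, -0.0, 0.02], [0.0, -0.001, 0.0], 0.75]]
```

Request:
move_arm(increments=[[[0.03,0,0.06],[0,0,0],0.75],[[0.03,0,0.06],[0,0,0],0.75],[[0,0,0],[0,0,0],0.75]])

```text
time_s: 16.32
position: [0.4809, -0.1309, 0.0685]
tcp_rot: [[-0.899, 0.37, 0.233], [0.358, 0.929, -0.092], [-0.251, 0.001, -0.968]]
force: [-7.1, 1.3, 4.0]
opening: 0.454
grasp_force: 30.0
```

```bash
python3 nx.py 1 0.24 15|head -1
```

```text
a 0.23566197440442962 r 0.1997817302583413 y 6.645529523463248e-05 tilt 14.53401954939854 F bin x,y,z [-7.1 -1.4  4. ] 0.45396732808507934 [ -29.   34.  119.    8.   14. -105.]
```

Request:
move_arm(increments=[[[0.03,0,0.06],[0,0,0],0.75],[[0.03,0,0.06],[0,0,0],0.75],[[0,0,0],[0,0,0],0.75]])

```text
time_s: 16.57
position: [0.4816, -0.1312, 0.0671]
tcp_rot: [[-0.898, 0.37, 0.239], [0.357, 0.929, -0.095], [-0.257, -0.0, -0.966]]
force: [-10.2, 4.8, 26.2]
opening: 0.452
grasp_force: 30.0
```

```bash
python3 nx.py 1 0.24 15|head -1
```

```text
a 0.2294348154795543 r 0.19879850595026877 y 7.2849686334393e-05 tilt 14.89368900960627 F bin x,y,z [-11.3   0.7  26.2] 0.45200274760842085 [ -29.   34.  119.    9.   13. -106.]
```

Request:
move_arm(increments=[[[-0.02,0,-0.06],[0,0,0],0.7],[[0,0,0],[0,0,0],0.3],[[0,0,0],[0,0,0],0],[[0,0,0],[0,0,0],0],[[0,0,0],[0,0,0],0],[[0,0,0],[0,0,0],0],[[0,0,-0.3],[0,0,0],0],[[0,0,-0.7],[0,0,0],0],[[0,0,-0.9],[0,0,0],0],[[0,0,-0.9],[0,0,0],0],[[0,0,-0.9],[0,0,0],0],[[0,0.8,-0.5],[0,0,0],0],[[0,0.9,0],[0,0,0],0],[[0,0.9,0],[0,0,0],0],[[0,0.9,0],[0,0,0],0],[[0,0.9,0],[0,0,0],0],[[0,0.9,0],[0,0,0],0],[[0,0.9,0],[0,0,0],0],[[0,0.9,0],[0,0,0],0],[[0,0,0],[0,0,0],0]])

```text
time_s: 18.23
position: [0.5335, 0.0814, 0.1893]
tcp_rot: [[-0.899, 0.367, 0.241], [0.355, 0.93, -0.093], [-0.258, 0.002, -0.966]]
force: [0.7, 0.4, 0.1]
opening: 1.006
grasp_force: 0.0
```

```bash
python3 - <<'E'
from plan import *
P={n:capture(n) for n in("side","top")}
o=[cv2.resize(P[n]["img"][55:255,230:530,::-1],None,fx=1.3,fy=1.3,interpolation=cv2.INTER_CUBIC) for n in P]
cv2.imwrite("pics/g4.png",np.hstack([cv2.convertScaleAbs(o[0],alpha=1.5),o[1]]))
r={n:pinpoint(P[n],"pull") for n in P}
for n in P: print(n,[(np.round(np.array(q["xy"])*[640,400],1).tolist(),round(q["confidence"],2)) for q in r[n]])
if all(r.values()):
    x,e=tri([ray(P[n],r[n][0]["xy"]) for n in P]);print(tob(x),e)
for n in P: print([proj(P[n],O-BX*.195*np.cos(a)+BZ*(.04+.195*np.sin(a))).round(1) for a in(.262,.3)])
E
```

```text
side [([397.5, 197.8], 0.67)]
top [([393.1, 189.0], 0.79)]
[-0.19390729  0.00269174  0.07068229] [0.0006581104560805785, 0.0006581104560805251]
[array([399.6, 194.2]), array([400.1, 192.7])]
[array([396.3, 186.8]), array([397.1, 185.8])]
```

View pics/g4.png

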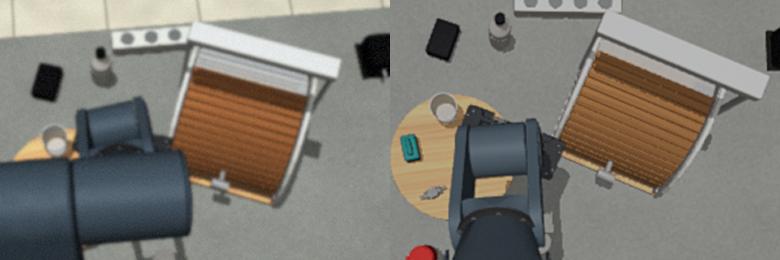

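The cover now reaches the sill, with the pull at about (605,172) in the top crop. It stopped hard against a 26 N push, and the robot is clear.

```bash
python3 -c "
from rig import *
print(hand_in())"
```

```text
the job is handed in; nothing more can be done
None
```

The green tub stands upright in the feed bin, the cover is rolled down against its stop, and the job was handed in at about 18 s; no verdict came back, and the dish was hidden in the final picture, so only the other three bystanders were seen in place at the end.

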